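# Scrape ring blanks off a flat shovel into the red bay of a parts carousel

## Robot

A 6-joint arm with a two-finger parallel gripper is mounted at the origin on a cart in front of the work surface, level with it; the furniture and walls round the work are solid. World frame = base frame: x ahead of the robot, y to its left, z up, the work surface at z = 0. Lengths are in mm, angles in rad, forces in N, time in s.
With the tool pointing down it reaches from about 275 to 750 mm from the base axis. Payload 10.2 kg.
Tool frame: the origin (TCP) lies on the front face of the gripper's body, between the roots of the fingers; the fingertips stand 73 mm ahead of it and the grasp point (between the pads) lies 54 mm ahead of it; z points along the fingers, y is the line along which they close (so a half turn about z gives the same grasp; the last joint's range is limited). The gripper opens to 85 mm and grips with 20 to 120 N. Pads are 22 mm wide; open, the fingers measure 114 mm over their backs; the gripper's body (76 mm by 85 mm) begins 54 mm behind the grasp point. The pads swing forward as they close: fully open they stand 13 mm farther back than shut.
Start: joints at [0.918, 0.313, 1.498, -0, 1.331, -0.223], TCP at [218.775, 477.252, 303.894] pointing down, gripper open.
Joint ranges: [-2.94, 2.94], [-0.97, 2.17], [0.19, 2.56], [-1.23, 4.37], [0.02, 3.11], [-2.88, 2.88]. Speed limits (rad/s): [2.39, 2.39, 3.01, 3.14, 3.14, 3.14].

## Interface

Orientations are given as a unit quaternion [w, x, y, z].
In Python, from rig import * gives the robot as it stands.
- The arm moves only by the tool step_arm, never from a script. Its argument "plan" is a list of rows, each an object with "offset": the shift along the tool's x, y, z in cm, a list of three; "rot": the turn, a rotation vector about the tool's x, y, z in degrees, a list of three; "gripper": the finger opening in cm, from 0 to 8.54. In form: [{"offset": [x, y, z], "rot": [wx, wy, wz], "gripper": gripper}, ...]. A call has 1 to 12 rows; each row is the pose to reach, as a shift and turn from the pose commanded when the call began, along the tool's axes at that moment; what a row does not reach only later rows make up. A row lasts 1/10 s, in which the tool goes at most 50 mm and 8.59 degrees, less where a joint would pass 70% of its speed; a pose out of reach is approached as far as the arm can. A call with a gripper value outside its range is refused whole. The fingers move at their own pace and stop on an object; "squeeze" is the grip in N (left out, the last holds). Time passes only in rows, so rows that repeat a pose let the fingers close. It gives the time, the measured TCP pose, the force, the opening and the grip force at its end, in the units of the state.
- sense(): the state, without advancing time (a new reading comes with each control period).
- capture(name): name is "side" or "top" or "wrist"; returns a dict with "color" (400x640x3 uint8, red, green, blue), "depth" (400x640 float32, mm along the optical axis (not along the pixel's ray), 0 where there is no reading), "vertical_fov" (degrees; the focal length in pixels is half the picture's height over the tangent of half this angle, whatever the lens; pixels are square), "cx", "cy" (the principal point, pixels), "k1" (the pictures are not rectified: a ray, as slopes to the right and down, at radius r is drawn at 1 + k1 r^2 times it, then the intrinsics apply), "rvec" (rotation vector, rad) and "tvec" (3), from world to camera coordinates, as OpenCV has them; the wrist camera has in their place "mount" (4x4, takes a point from camera to tool coordinates, whose origin is the TCP and whose axes are the flange's). Camera axes: x right, y down, z forward; pixel columns grow to the right and rows downward; lengths in mm; the calibration is good to about 2 mm. A picture is of the moment at which its call begins: read the wrist's pose just before it.
- finish_job(): hands the job in; it is judged then, once.
The state is a dict: "time_s": time; "joints": joint angles; "dq": joint speeds; "tau": joint torques, N m; "eef_pos": TCP position; "ee_rot": TCP orientation; "force": force on the tool from outside, world axes, zero at the start; "wrist_torque": the same for the moment, N m; "grip_width": opening from 0.0 (shut) to 1.0 (fully open); "grip_force": force on a finger pad.
Only numpy, scipy, OpenCV 4.12 (cv2) and the standard library are available. Lean on these libraries where they do the work, as an engineer would, in place of code of your own. Each camera call takes 0.05 s, during which the arm holds its last target. There are 200 camera calls.

## Task

Turn the parts carousel until its red bay is squarely behind the orange scraper and leave it so. Then take the flat shovel by its handle, carry it level with the three brass ring blanks on it, lower the blade inside the scraper with its narrow neck down through the slot onto the rim, and draw it back under the scraper, pressed lightly on the rim, so that all three blanks are scraped off into the red bay. Lay the shovel flat on the bench again and let go, without shifting the jar, the tape or the pliers.

Things in the scene. Friction and masses are not known exactly. Their poses are not given: they have to be found in the camera images.
- carousel: round parts carousel fixed to the bench, 190 mm across. Origin on the bench under the turning axis, z up; its -x axis points from the turning axis to the rim and scraper. Its tray turns about the vertical: outside radius 95 mm, four equal bays between 3 mm dividers, floor 34 mm above the bench, walls and dividers up to 60 mm.
- tray (a joint): turning angle of the tray, rad, anticlockwise seen from above; a whole turn either way is allowed (limits -7 and 13). At 0 or 2 pi the red bay is squarely behind the scraper. Friction 0.04 N m holds it where it is left.
- knob (a point): centre of the round black knob on the tray's turning axis: 30 mm across, 28 mm high (14 mm above and below this point, 88 mm above the bench); turns with the tray. The thinner aluminium hub below it is 22 mm across.
- red_bay (a point): centre of the floor of the red-floored bay, 58 mm from the turning axis; turns with the tray. The other bays are yellow, blue and green.
- bay_stop (a point): point fixed to the stand where red_bay must come: 58 mm from the turning axis towards the scraper
- rim: straight aluminium rim bar fixed to the stand just outside the tray, 9 mm thick and 96 mm long, across the carousel's -x axis and centred 102.5 mm from the turning axis; its top is level, 62 mm above the bench, 2 mm above the tray walls. Origin and axes as carousel.
- scraper: two fixed flat orange plates over the rim, either side of a 16 mm wide slot on the carousel's -x axis, open above. Undersides 69 mm, tops 77 mm above the bench: 7 mm free over the rim. They reach from 80 mm (scraping edge) to 107 mm from the turning axis, and 8 to 46 mm to each side; 78 mm free width between their end posts. Origin and axes as carousel.
- slot (a point): middle of the slot at the scraping edge of the plates, at the height of the rim's top: 80 mm from the turning axis, 62 mm above the bench; axes as carousel, so +x points from the scraper to the turning axis
- shovel: flat steel hand shovel, wooden handle, about 160 g, standing level on blade and a foot (x = -148 mm). Origin: centre of the blade's underside; +x from handle to blade, z up. Blade 52 mm (x) by 60 mm (y), 3 mm thick, no side walls. Behind it a neck 8 mm wide, 3 mm thick, flush with the blade, from x = -26 to -73 mm, where it turns up (x = -67 to -73 mm) to the handle.
- shovel_blade (a point): centre of the blade's underside (same as the shovel's origin)
- shovel_grip (a point): centre of the wooden handle: 14 mm wide, 20 mm high, 86 mm long along the shovel's x; at shovel x = -112 mm, 35 mm above the blade's underside; nothing beneath it
- blank1: brass ring blank lying flat on the blade, 21 mm outside, 14 mm inside, 12 mm high, 20 g; origin at the centre of its underside
- blank2: another such ring blank
- blank3: another such ring blank
- blank1_mid (a point): centre of blank1, half-way up
- blank2_mid (a point): centre of blank2, half-way up
- blank3_mid (a point): centre of blank3, half-way up
- jar: bystander: white jar with a black screw cap, 53 mm across, 64 mm high, origin under its centre
- tape: bystander: roll of masking tape lying flat, 70 mm across, 20 mm high, origin under its centre
- pliers: bystander: pliers with orange grips lying flat, 138 mm long along y, 12 mm high, origin under the centre

How it is judged (in metres and radians):
On the way, in this order (a step that is already met when the one before it is completed fails the run):
1. the red bay is squarely behind the scraper (within 10 mm at its middle) (horizontal distance between red_bay and bay_stop below 0.01 m), for 0.2 s.
2. the shovel's blade is inside the scraper, down at the rim, with all three blanks still on it (x of shovel_blade in the frame of slot above 0.015 m and y of shovel_blade in the frame of slot between -0.02 and 0.02 m and z of shovel_blade in the frame of slot below 0.007 m and distance between each of blank1_mid, blank2_mid, blank3_mid and shovel_blade below 0.035 m), for 0.1 s.
3. the scraper pushes blanks along the blade while the shovel is pressed on the rim (contact force between shovel and rim above 0.5 N and contact force between any of blank1, blank2, blank3 and scraper above 0.05 N), for 0.03 s.
At the end, for the whole second after the job is handed in: All three blanks lie in the red bay (within 52 mm of the middle of its floor, below its walls), the red bay is still behind the scraper (within 12 mm), and the shovel lies flat (within 0.12 rad) and at rest on the bench (blade less than 25 mm up) (horizontal distance between each of blank1_mid, blank2_mid, blank3_mid and red_bay below 0.052 m and z of blank1_mid in the frame of red_bay between 0 and 0.026 m and z of blank2_mid in the frame of red_bay between 0 and 0.026 m and z of blank3_mid in the frame of red_bay between 0 and 0.026 m and horizontal distance between red_bay and bay_stop below 0.012 m and height (world z) of shovel_blade below 0.025 m and angle between shovel's own z axis and vertical below 0.12 rad and linear speed of shovel below 0.02 m/s); the robot touches nothing.
It fails at once if the shovel is tipped more than 0.35 rad (angle between shovel's own z axis and vertical above 0.35 rad).
It fails at once if the jar is shifted by more than 30 mm or tipped (distance of jar from where it was at the start of the episode above 0.03 m or angle between jar's own z axis and vertical above 0.4 rad).
It fails at once if the tape is shifted by more than 30 mm (distance of tape from where it was at the start of the episode above 0.03 m).
It fails at once if the pliers are shifted by more than 30 mm (distance of pliers from where it was at the start of the episode above 0.03 m).
It also fails if it takes over 72 s, if anything falls off the work surface, if the arm or the gripper's body presses on something with over 40 N, if the wrist force passes 120 N, or if a joint passes its speed limit or range.

## Working session

There is one attempt and no reset: what is moved stays moved. The work goes in short steps, Python scripts to look and compute and a tool call to move; the robot and the scene stay as the last step left them, time stands still between calls to the robot, and variables do not carry over. Pictures are saved under pics/ and viewed, at most 10 in all, crops included, and the job is handed in when it is done.

Besides the shell and the picture viewer there is one more tool, called after ">>>" as a command line: name --argument value ..., lists and objects as JSON in quotes. step_arm: Moves the arm, as the interface text tells. Its arguments: {"type":"object","properties":{"plan":{"type":"array"},"squeeze":{"type":"number"}},"required":["plan"]}

```bash
ls; mkdir -p pics
cat > h.py <<'E'
from rig import *
import numpy as np, cv2
from scipy.spatial.transform import Rotation as R
def tool():
    s=sense(); q=s["ee_rot"]; T=np.eye(4); T[:3,:3]=R.from_quat([q[1],q[2],q[3],q[0]]).as_matrix(); T[:3,3]=s["eef_pos"]; return T
def snap(name,T=None):
    T=tool(); c=capture(name)
    if name=="wrist": c["c2w"]=T@np.array(c["mount"])
    else:
        M=np.eye(4); M[:3,:3]=cv2.Rodrigues(np.array(c["rvec"],float))[0]; M[:3,3]=np.ravel(c["tvec"]); c["c2w"]=np.linalg.inv(M)
    np.save(f"{name}.npy",c,allow_pickle=True); return c
def load(name): return np.load(f"{name}.npy",allow_pickle=True).item()
def ray(c,u,v):
    f=200/np.tan(np.radians(c["vertical_fov"])/2)
    p=cv2.undistortPoints(np.array([[[u,v]]],float),np.array([[f,0,c["cx"]],[0,f,c["cy"]],[0,0,1]]),np.array([c["k1"],0,0,0,0.]))[0,0]
    return c["c2w"][:3,:3]@np.array([p[0],p[1],1]), c["c2w"][:3,3]
def atz(c,u,v,z):
    d,o=ray(c,u,v); return o+d*(z-o[2])/d[2]
def atd(c,u,v):
    d,o=ray(c,u,v); return o+d*float(np.median(c["depth"][int(v)-1:int(v)+2,int(u)-1:int(u)+2]))
def save(c,fn,box=None,scale=1):
    im=c["color"][:,:,::-1]
    if box: im=im[box[1]:box[3],box[0]:box[2]]
    cv2.imwrite("pics/"+fn,cv2.resize(im,None,fx=scale,fy=scale,interpolation=cv2.INTER_CUBIC))
E
python3 - <<'E'
from h import *
np.set_printoptions(precision=3,suppress=True)
c=snap("top"); save(c,"top0.png",scale=1.25); print(c["c2w"],c["vertical_fov"],c["k1"],c["cx"],c["cy"])
c=snap("side"); save(c,"side0.png",scale=1.25); print(c["c2w"])
s=sense();print({k:s[k] for k in s})
print(tool())
E
```

```text
pics
[[  -0.004   -0.986    0.169  346.362]
 [  -1.       0.007    0.017 -293.064]
 [  -0.018   -0.169   -0.985 1152.931]
 [   0.       0.       0.       1.   ]] 45.416321006626745 -0.04726666678997243 324.5911719894473 197.59224742899838
[[ -0.999  -0.041   0.02  532.765]
 [ -0.042   0.663  -0.748 554.099]
 [  0.017  -0.748  -0.664 820.577]
 [  0.      0.      0.      1.   ]]
{'time_s': 0.1, 'joints': array([ 0.918,  0.313,  1.498, -0.   ,  1.331, -0.223]), 'dq': array([ 0.001, -0.003, -0.004, -0.001,  0.   , -0.001]), 'tau': array([  0.003, -41.29 , -26.014,  -0.   ,   0.003,   0.   ]), 'eef_pos': array([218.663, 477.128, 303.409]), 'ee_rot': array([-0.   ,  0.213,  0.977, -0.001]), 'force': array([ 0.247, -1.276,  0.087]), 'wrist_torque': array([-0.051,  0.016,  0.002]), 'grip_force': 0.0, 'grip_width': 1.0035999399679814}
[[ -0.909   0.417  -0.001 218.663]
 [  0.417   0.909  -0.001 477.128]
 [  0.     -0.001  -1.    303.409]
 [  0.      0.      0.      1.   ]]
```

View pics/top0.png

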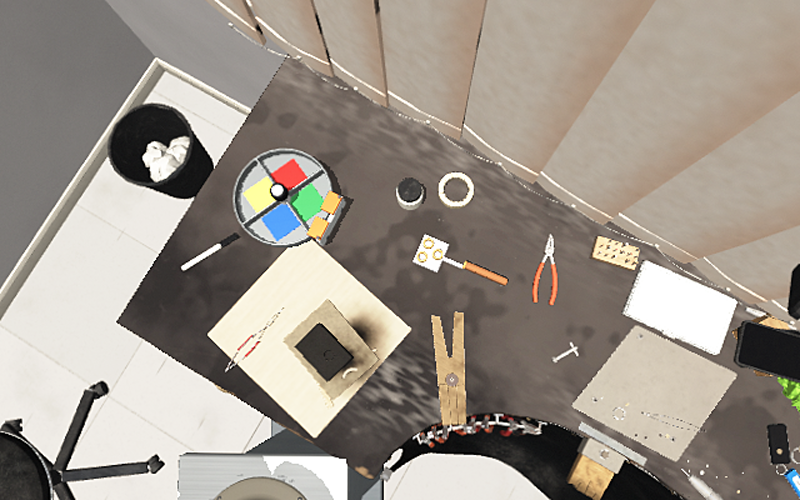

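View pics/side0.png

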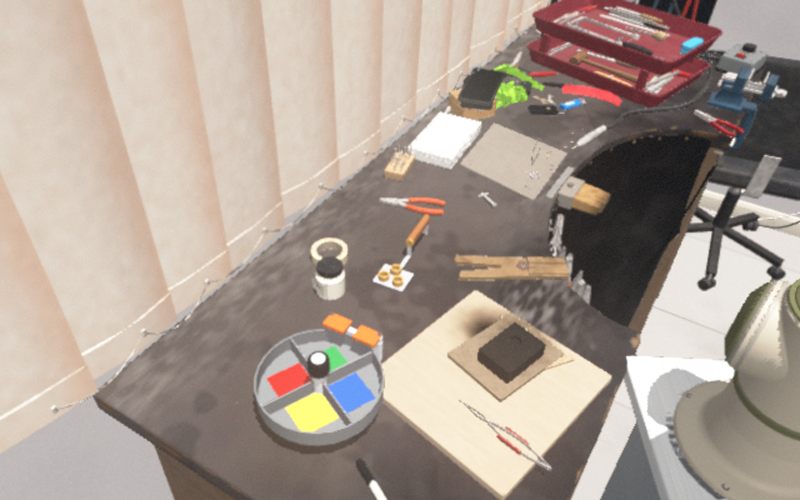

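The top view (×1.25) shows the carousel knob at about (278,191), with red up-right, green behind the scraper at (325,217), and yellow and blue on the left. The shovel blade is at (430,252) with its handle running to (508,282). The jar is at (409,193), the tape at (456,189) and the pliers at (545,270). The side view agrees, so red has to turn about 90° clockwise.

Run:
```python
from h import *
c=load("top"); save(c,"crop0.png",(170,100,470,260),2.66)
np.set_printoptions(precision=1,suppress=True)
for n,u,v,z in [("knob",278,190,102),("scrA",332,202,77),("scrB",319,229,77),("blade",430,252,3),("h0",468,266,45),("h1",507,281,45),("jar",409,187,64),("tape",456,189,20),("red",290,175,34)]:
    print(n,atz(c,u/1.25,v/1.25,z),atd(c,u/1.25,v/1.25))
```

```text
knob [634.4 -42.1 102. ] [634.1 -42.4 103.1]
scrA [ 617.2 -138.    77. ] [ 617.6 -137.8   75.3]
scrB [ 566.2 -114.9   77. ] [ 566.3 -114.8   76.2]
blade [ 533.9 -320.7    3. ] [ 534.2 -320.8    1.3]
h0 [ 500.1 -390.4   45. ] [ 500.1 -390.4   45.1]
h1 [ 471.4 -462.4   45. ] [ 472.  -463.2   39.8]
jar [ 648.2 -281.1   64. ] [ 648.3 -281.1   63.7]
tape [ 655.6 -372.5   20. ] [ 660.9 -373.8    0.8]
red [683.  -48.5  34. ] [682.5 -48.9  35.7]
```

View pics/crop0.png

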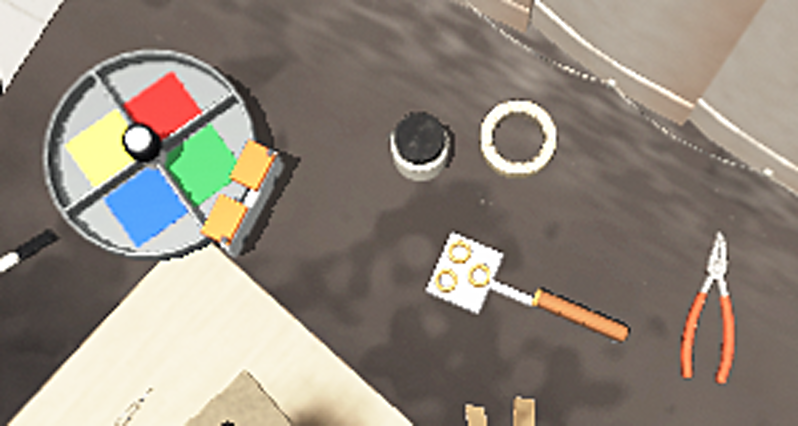

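```bash
cat > m.py <<'E'
from h import *
c=load("top"); np.set_printoptions(precision=1,suppress=True)
P=lambda u,v,z: atz(c,170+u/2.66,100+v/2.66,z)
k=P(141,137,102); a=P(253,166,77); b=P(225,219,77); m=(a+b)/2
ang=lambda p,o: np.degrees(np.arctan2(*(p-o)[:2][::-1]))
print("knob",k,"scr",m,np.linalg.norm((m-k)[:2]),np.linalg.norm((a-b)[:2]),"dir",ang(m,k),"perp",ang(a,b)-90)
for n,q in dict(d1=(97,72),d2=(234,98),d3=(70,213),d4=(207,242)).items():
    p=P(*q,60); print(n,p,np.linalg.norm((p-k)[:2]),ang(p,k))
p=P(161,104,34); print("red",ang(p,k),np.linalg.norm((p-k)[:2]))
h0=P(540,296,45); h1=P(626,333,45); b0=P(466,271,3)
print("handle",h0,h1,(h0+h1)/2,np.linalg.norm(h1-h0),"blade",b0,"dirs",ang(h0,h1),ang(b0,(h0+h1)/2),np.linalg.norm((b0-(h0+h1)/2)[:2]))
for q in [(458,252),(446,280),(481,275)]: print("bl",P(*q,15))
print("tape",P(518,137,20),"pl",P(718,250,8),P(686,375,8),P(724,380,8))
E
python3 m.py
```

```text
knob [635.5 -43.5 102. ] scr [ 591.7 -125.2   77. ] 92.67144568342404 52.57224099638459 dir -118.19124878099261 perp -116.576561434503
d1 [708.2   8.7  60. ] 89.4281480325878 35.68654355514425
d2 [ 682.3 -116.2   60. ] 86.47490034251823 -57.24355820765973
d3 [578.3  27.6  60. ] 91.25043831256356 128.8569999767262
d4 [551.3 -95.1  60. ] 98.8315571240683 -148.5020246489502
red -1.4753626366710164 49.834580889733296
handle [ 503.7 -387.3   45. ] [ 470.5 -461.8   45. ] [ 487.1 -424.5   45. ] 81.55168027602475 blade [ 533.2 -323.6    3. ] dirs 66.00018237317842 65.4434464752268 110.94614424502596
bl [ 548.8 -316.2   15. ]
bl [ 523.1 -305.1   15. ]
bl [ 527.5 -336.8   15. ]
tape [ 654.9 -372.3   20. ] pl [ 550.3 -553.9    8. ] [ 436.4 -520.2    8. ] [ 431.6 -554.2    8. ]
```

>>> step_arm --plan '[{"offset":[-59.6,-29.9,3],"rot":[0,0,0],"gripper":8.5},{"offset":[-59.6,-29.9,3],"rot":[0,0,0],"gripper":8.5},{"offset":[-59.6,-29.9,3],"rot":[0,0,0],"gripper":8.5},{"offset":[-59.6,-29.9,3],"rot":[0,0,0],"gripper":8.5},{"offset":[-59.6,-29.9,3],"rot":[0,0,0],"gripper":8.5},{"offset":[-59.6,-29.9,3],"rot":[0,0,0],"gripper":8.5},{"offset":[-59.6,-29.9,3],"rot":[0,0,0],"gripper":8.5},{"offset":[-59.6,-29.9,3],"rot":[0,0,0],"gripper":8.5},{"offset":[-59.6,-29.9,3],"rot":[0,0,0],"gripper":8.5},{"offset":[-59.6,-29.9,3],"rot":[0,0,0],"gripper":8.5},{"offset":[-59.6,-29.9,3],"rot":[0,0,0],"gripper":8.5},{"offset":[-59.6,-29.9,3],"rot":[0,0,0],"gripper":8.5}]'

```text
time_s: 1.3
eef_pos: [594.7, 7.8, 276.5]
ee_rot: [-0.0, 0.213, 0.977, 0.0]
force: [1.2, 0.5, -0.7]
grip_width: 0.996
grip_force: 0.0
```

>>> step_arm --plan '[{"offset":[-5.6,-2.9,0],"rot":[0,0,0],"gripper":8.5},{"offset":[-5.6,-2.9,0],"rot":[0,0,0],"gripper":8.5},{"offset":[-5.6,-2.9,0],"rot":[0,0,0],"gripper":8.5},{"offset":[-5.6,-2.9,0],"rot":[0,0,0],"gripper":8.5}]'

```text
time_s: 1.7
eef_pos: [632.2, -39.4, 276.5]
ee_rot: [-0.001, 0.213, 0.977, 0.0]
force: [0.1, 0.4, -0.2]
grip_width: 0.997
grip_force: 0.0
```

Run:
```python
from h import *
np.set_printoptions(precision=1,suppress=True)
c=snap("wrist"); save(c,"w1.png",scale=1.25); print(tool(),"\n",c["c2w"],np.array(c["mount"]))
```

```text
[[ -0.9   0.4  -0.  632.1]
 [  0.4   0.9   0.  -38.9]
 [  0.    0.   -1.  276.9]
 [  0.    0.    0.    1. ]] 
 [[  0.4   0.9   0.3 557. ]
 [  0.9  -0.4  -0.1  -4.1]
 [ -0.    0.3  -0.9 347.5]
 [  0.    0.    0.    1. ]] [[  0.   -0.9  -0.3  83.1]
 [  1.    0.   -0.    0.7]
 [  0.   -0.3   0.9 -70.8]
 [  0.    0.    0.    1. ]]
```

View pics/w1.png

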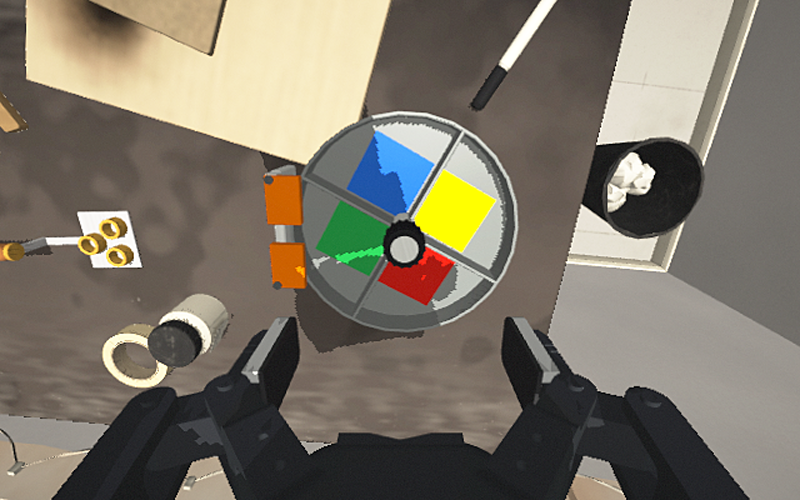

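The wrist view (×1.25) shows the knob at (404,249). The scraper plates span (264,176)–(302,226) and (270,243)–(306,288). The divider ends are at (459,130), (495,278), (357,316) and (305,178).

```bash
cat > m2.py <<'E'
from h import *
c=load("wrist"); np.set_printoptions(precision=1,suppress=True)
P=lambda u,v,z: atz(c,u/1.25,v/1.25,z)
ang=lambda p,o: np.degrees(np.arctan2(*(p-o)[:2][::-1]))
k=P(404,249,102); print("knob",k,atd(c,404/1.25,249/1.25))
pl=[P(*q,77) for q in [(264,180),(299,176),(302,222),(267,226),(270,243),(305,243),(306,288),(272,288)]]
pl=np.array(pl); m=pl.mean(0); print(pl,"mid",m,np.linalg.norm((m-k)[:2]),"dir",ang(m,k))
print("slot",(pl[3]+pl[2]+pl[4]+pl[5])/4, "perp",ang(pl[1],pl[6]),ang(pl[0],pl[7]))
for q in [(459,130),(495,278),(357,316),(305,178)]:
    p=P(*q,60); print(p,np.linalg.norm((p-k)[:2]),ang(p,k),ang(p,k)%90)
E
python3 m2.py
```

```text
knob [634.9 -36.8 102. ] [634.4 -36.6 103.5]
[[ 549.4 -112.9   77. ]
 [ 557.9  -87.5   77. ]
 [ 589.7 -103.    77. ]
 [ 581.1 -129.5   77. ]
 [ 594.1 -134.6   77. ]
 [ 605.7 -109.3   77. ]
 [ 640.2 -127.8   77. ]
 [ 628.5 -153.6   77. ]] mid [ 593.3 -119.8   77. ] 92.8425016466581 dir -116.61098011748102
slot [ 592.7 -119.1   77. ] perp 153.91144381795078 152.7894350218838
[578.4  35.3  60. ] 91.6037623442358 128.10745467731078 38.107454677310784
[705.5  18.6  60. ] 89.6813060856656 38.13572639741756 38.13572639741756
[ 688.9 -107.3   60. ] 88.82161234897757 -52.60883480587049 37.39116519412951
[561.3 -89.2  60. ] 90.38703159760423 -144.53929775475922 35.46070224524078
```

>>> step_arm --plan '[{"offset":[-0.3,0,4.5],"rot":[0,0,0],"gripper":8.5},{"offset":[-0.3,0,9],"rot":[0,0,0],"gripper":8.5},{"offset":[-0.3,0,12],"rot":[0,0,0],"gripper":8.5},{"offset":[-0.3,0,13.7],"rot":[0,0,0],"gripper":8.5},{"offset":[-0.3,0,13.7],"rot":[0,0,0],"gripper":8.5},{"offset":[-0.3,0,13.7],"rot":[0,0,0],"gripper":4},{"offset":[-0.3,0,13.7],"rot":[0,0,0],"gripper":3.6},{"offset":[-0.3,0,13.7],"rot":[0,0,0],"gripper":2.5},{"offset":[-0.3,0,13.7],"rot":[0,0,0],"gripper":2.5},{"offset":[-0.3,0,13.7],"rot":[0,0,0],"gripper":2.5},{"offset":[-0.3,0,13.7],"rot":[0,0,0],"gripper":2.5},{"offset":[-0.3,0,13.7],"rot":[0,0,0],"gripper":2.5}]' --squeeze 30

```text
time_s: 2.95
eef_pos: [636.7, -38.8, 141.7]
ee_rot: [0.002, 0.213, 0.977, 0.002]
force: [6.3, 15.8, 4.2]
grip_width: 0.337
grip_force: 33.2
```

Run:
```python
from h import *
s=sense(); print(s["eef_pos"],s["force"],s["grip_width"]*85.4,s["grip_force"],s["joints"])
c=snap("side"); save(c,"side1.png",(180,230,340,370),4)
```

```text
[636.66977433 -38.80776291 141.7265223 ] [ 6.3023887  15.77338108  4.16373599] 28.76415161651837 33.193373680114746 [-0.24559084  0.71035932  1.31514582  0.00518936  1.11165453 -1.38935919]
```

View pics/side1.png

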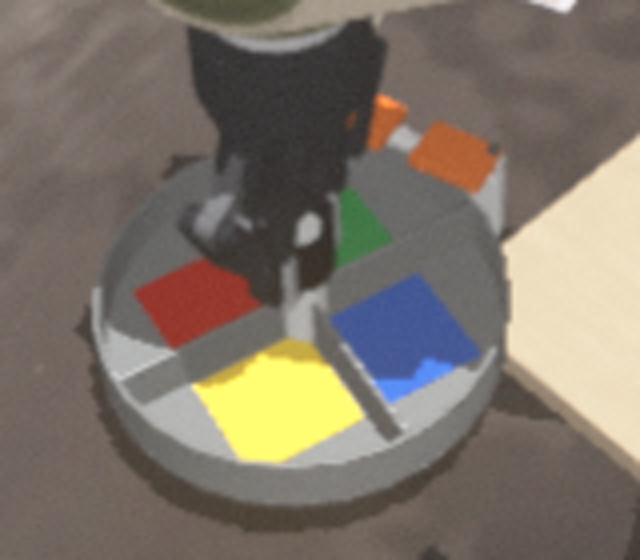

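The side crop shows the fingers closed on the knob at about (290,240), with red on the left and green next to the scraper. Now I'll turn it clockwise.

>>> step_arm --plan '[{"offset":[0,0.15,0],"rot":[0,0,6],"gripper":2.5},{"offset":[0,0.2,0],"rot":[0,0,14],"gripper":2.5},{"offset":[0,0.2,0],"rot":[0,0,22],"gripper":2.5},{"offset":[0,0.2,0],"rot":[0,0,30],"gripper":2.5},{"offset":[0,0.2,0],"rot":[0,0,38],"gripper":2.5},{"offset":[0,0.2,0],"rot":[0,0,46],"gripper":2.5},{"offset":[0,0.2,0],"rot":[0,0,54],"gripper":2.5},{"offset":[0,0.2,0],"rot":[0,0,62],"gripper":2.5},{"offset":[0,0.2,0],"rot":[0,0,70],"gripper":2.5},{"offset":[0,0.2,0],"rot":[0,0,78],"gripper":2.5},{"offset":[0,0.2,0],"rot":[0,0,85],"gripper":2.5},{"offset":[0,0.2,0],"rot":[0,0,90],"gripper":2.5}]'

```text
time_s: 4.2
eef_pos: [634.1, -39.7, 141.5]
ee_rot: [-0.002, 0.843, 0.538, -0.003]
force: [-24.2, -0.4, 17.2]
grip_width: 0.338
grip_force: 34.8
```

>>> step_arm --plan '[{"offset":[0,0,0],"rot":[0,0,6],"gripper":2.5},{"offset":[0,0,0],"rot":[0,0,12],"gripper":2.5},{"offset":[0,0,0],"rot":[0,0,18],"gripper":2.5},{"offset":[0,0,0],"rot":[0,0,18],"gripper":2.5},{"offset":[0,0,0],"rot":[0,0,18],"gripper":2.5}]'

```text
time_s: 4.7
eef_pos: [633.6, -39.3, 141.5]
ee_rot: [-0.002, 0.916, 0.402, -0.004]
force: [-26.5, 1.1, 20.3]
grip_width: 0.343
grip_force: 34.9
```

Run:
```python
from h import *
np.set_printoptions(precision=2,suppress=True)
s=sense(); print(s["eef_pos"],s["force"],s["grip_width"]*85.4,s["grip_force"],s["joints"]); print(tool())
c=snap("side"); save(c,"side2.png",(180,230,340,370),3)
```

```text
[633.56 -39.26 141.46] [-26.46   1.08  20.31] 29.29964161554667 34.88645017147064 [-0.25  0.71  1.32 -0.    1.12  0.5 ]
[[  0.68   0.74  -0.01 633.56]
 [  0.74  -0.68   0.   -39.26]
 [ -0.01  -0.01  -1.   141.46]
 [  0.     0.     0.     1.  ]]
```

View pics/side2.png

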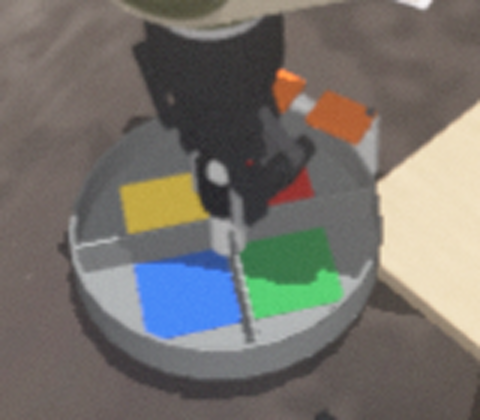

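The side crop now shows red next to the scraper. I'll release and check from above.

>>> step_arm --plan '[{"offset":[0,0,0],"rot":[0,0,0],"gripper":5},{"offset":[0,0,0],"rot":[0,0,0],"gripper":8},{"offset":[0,0,0],"rot":[0,0,0],"gripper":8.5},{"offset":[0,0,0],"rot":[0,0,0],"gripper":8.5},{"offset":[0,0,-3],"rot":[0,0,0],"gripper":8.5},{"offset":[0,0,-7],"rot":[0,0,0],"gripper":8.5},{"offset":[0,0,-11],"rot":[0,0,0],"gripper":8.5},{"offset":[0,0,-13.5],"rot":[0,0,0],"gripper":8.5},{"offset":[0,0,-13.5],"rot":[0,0,0],"gripper":8.5},{"offset":[0,0,-13.5],"rot":[0,0,0],"gripper":8.5},{"offset":[0,0,-13.5],"rot":[0,0,0],"gripper":8.5}]'

```text
time_s: 5.85
eef_pos: [635.9, -39.4, 273.3]
ee_rot: [-0.001, 0.916, 0.402, -0.001]
force: [0.2, -0.8, -0.7]
grip_width: 0.998
grip_force: 0.0
```

Run:
```python
from h import *
np.set_printoptions(precision=2,suppress=True)
c=snap("wrist"); save(c,"w2.png",scale=1.25); print(tool(), sense()["joints"])
```

```text
[[  0.68   0.74  -0.   635.92]
 [  0.74  -0.68   0.   -39.41]
 [ -0.    -0.    -1.   273.32]
 [  0.     0.     0.     1.  ]] [-0.25  0.59  1.17  0.    1.39  0.5 ]
```

View pics/w2.png

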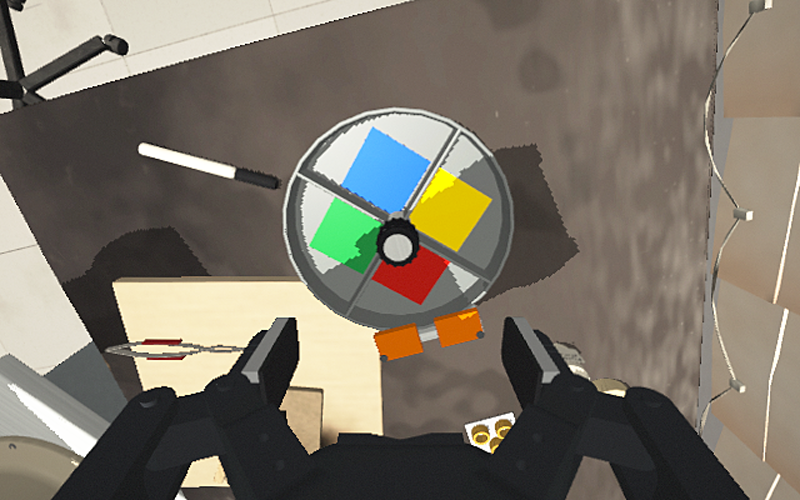

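The wrist view (×1.25) shows the knob at (397,248). The plates are around (375–424, 324–358) and (433–485, 309–347). The divider ends are at (459,132), (487,282), (351,314) and (302,177), and red faces the scraper.

```bash
cat > m3.py <<'E'
from h import *
c=load("wrist"); np.set_printoptions(precision=1,suppress=True)
P=lambda u,v,z: atz(c,u/1.25,v/1.25,z)
ang=lambda p,o: np.degrees(np.arctan2(*(p-o)[:2][::-1]))
k=P(397,248,102); print("knob",k,atd(c,397/1.25,248/1.25))
pl=np.array([P(*q,77) for q in [(375,335),(414,324),(424,351),(382,358),(433,317),(481,309),(485,334),(443,347)]])
m=pl.mean(0); print(pl,"mid",m,np.linalg.norm((m-k)[:2]),"dir",ang(m,k),"perp",ang(pl[5],pl[0]),ang(pl[6],pl[3]))
print("slot",(pl[1]+pl[2]+pl[4]+pl[7])/4)
for q in [(459,132),(487,282),(351,314),(302,177)]:
    p=P(*q,60); print(p,np.linalg.norm((p-k)[:2]),ang(p,k),ang(p,k)%90)
im=cv2.cvtColor(c["color"],cv2.COLOR_RGB2HSV)
mask=((im[...,0]<5)|(im[...,0]>175))&(im[...,1]>180)&(im[...,2]>60)
mask[:200]&=True; ys,xs=np.nonzero(mask[190:250,280:380]); p=atz(c,xs.mean()+280,ys.mean()+190,34); print("red",len(xs),p,np.linalg.norm((p-k)[:2]),ang(p,k))
E
python3 m3.py
```

```text
knob [633.7 -37.3 102. ] [634.1 -36.9 103.7]
[[ 560.3  -88.6   77. ]
 [ 592.1 -103.2   77. ]
 [ 580.5 -129.1   77. ]
 [ 548.6 -109.6   77. ]
 [ 608.3 -109.    77. ]
 [ 642.7 -130.4   77. ]
 [ 630.3 -151.6   77. ]
 [ 595.4 -137.2   77. ]] mid [ 594.8 -119.8   77. ] 91.2316043361737 dir -115.25280475590736 perp -26.860812369709997 -27.230924742734935
slot [ 594.1 -119.6   77. ]
[720.8 -11.4  60. ] 90.83994187961572 16.592996798773058 16.592996798773058
[ 659.7 -123.    60. ] 89.56763729757114 -73.10146967762643 16.898530322373574
[551.1 -65.6  60. ] 87.3125869157379 -161.091676760016 18.908323239984014
[608.7  46.   60. ] 86.97475685068041 106.7159295264433 16.715929526443304
red 1429 [610.  -83.3  34. ] 51.76518585731576 -117.27446766289223
```

>>> step_arm --plan '[{"offset":[-38,14.8,1],"rot":[0,0,-18.5],"gripper":8.5},{"offset":[-38,14.8,1],"rot":[0,0,-18.5],"gripper":8.5},{"offset":[-38,14.8,1],"rot":[0,0,-18.5],"gripper":8.5},{"offset":[-38,14.8,1],"rot":[0,0,-18.5],"gripper":8.5},{"offset":[-38,14.8,1],"rot":[0,0,-18.5],"gripper":8.5},{"offset":[-38,14.8,1],"rot":[0,0,-18.5],"gripper":8.5},{"offset":[-38,14.8,1],"rot":[0,0,-18.5],"gripper":8.5},{"offset":[-38,14.8,1],"rot":[0,0,-18.5],"gripper":8.5},{"offset":[-38,14.8,1],"rot":[0,0,-18.5],"gripper":8.5},{"offset":[-38,14.8,1],"rot":[0,0,-18.5],"gripper":8.5},{"offset":[-38,14.8,1],"rot":[0,0,-18.5],"gripper":8.5},{"offset":[-38,14.8,1],"rot":[0,0,-18.5],"gripper":8.5}]'

```text
time_s: 7.1
eef_pos: [488.7, -417.7, 264.9]
ee_rot: [-0.0, 0.839, 0.545, 0.0]
force: [-0.6, -0.2, 0.4]
grip_width: 0.997
grip_force: 0.0
```

Run:
```python
from h import *
np.set_printoptions(precision=3,suppress=True)
c=snap("wrist"); save(c,"w3.png",scale=1.25); print(tool(), sense()["joints"])
```

```text
[[   0.407    0.913    0.     488.65 ]
 [   0.913   -0.407    0.    -417.761]
 [   0.      -0.      -1.     265.044]
 [   0.       0.       0.       1.   ]] [-0.889  0.605  1.159  0.     1.378 -0.47 ]
```

View pics/w3.png

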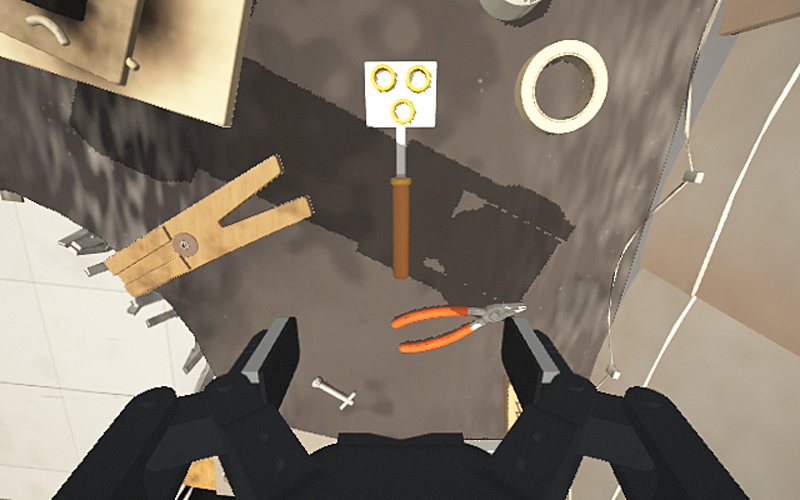

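The wrist view (×1.25) shows the handle axis running from (401,180) to (401,276). The blade corners are (365,62), (437,62), (436,127) and (367,127). The rings are at (384,78), (419,78) and (403,111), and the pliers are clear at the lower right.

```bash
cat > m4.py <<'E'
from h import *
c=load("wrist"); np.set_printoptions(precision=1,suppress=True); T=tool()
P=lambda u,v,z: atz(c,u/1.25,v/1.25,z)
ang=lambda p,o: np.degrees(np.arctan2(*(p-o)[:2][::-1]))
a=P(401,179,45);b=P(401,277,43); bl=np.mean([P(*q,3) for q in [(365,62),(437,62),(436,127),(367,127)]],0)
m=(a+b)/2; print("handle",a,b,m,np.linalg.norm(a-b),"dir",ang(a,b),"blade",bl,ang(bl,m),np.linalg.norm((bl-m)[:2]),"toolx",ang(T[:3,0],0*bl))
g=bl-112*np.append((bl-m)[:2]/np.linalg.norm((bl-m)[:2]),0); print("grip from blade",g)
for q in [(384,78),(419,78),(403,111)]:
    p=P(*q,15); print("ring",p,(p-bl)[:2]@np.array([[T[0,0],T[0,1]],[T[1,0],T[1,1]]]))
print("tool-frame delta to mid", T[:3,:3].T@(m-T[:3,3]))
E
python3 m4.py
```

```text
handle [ 506.3 -379.2   45. ] [ 471.3 -458.    43. ] [ 488.8 -418.6   44. ] 86.33274651700935 dir 66.06731223826189 blade [ 533.2 -319.4    3. ] 65.88993855722856 108.62943266536199 toolx 65.99279231980074
grip from blade [ 487.4 -421.7    3. ]
ring [ 525.2 -302.5   15. ] [ 12.2 -14.1]
ring [ 551.3 -314.1   15. ] [12.2 14.4]
ring [ 529.1 -332.    15. ] [-13.1   1.4]
tool-frame delta to mid [ -0.8   0.5 221. ]
```

>>> step_arm --plan '[{"offset":[-0.2,0.05,5],"rot":[0,0,0],"gripper":7},{"offset":[-0.2,0.05,10],"rot":[0,0,0],"gripper":6},{"offset":[-0.2,0.05,14],"rot":[0,0,0],"gripper":5},{"offset":[-0.2,0.05,16.5],"rot":[0,0,0],"gripper":4},{"offset":[-0.2,0.05,17.5],"rot":[0,0,0],"gripper":4},{"offset":[-0.2,0.05,17.5],"rot":[0,0,0],"gripper":4},{"offset":[-0.2,0.05,17.5],"rot":[0,0,0],"gripper":3},{"offset":[-0.2,0.05,17.5],"rot":[0,0,0],"gripper":2.4}]' --squeeze 20

```text
time_s: 7.95
eef_pos: [488.0, -421.7, 91.8]
ee_rot: [0.002, 0.839, 0.544, 0.0]
force: [0.6, -0.3, -0.5]
grip_width: 0.281
grip_force: 0.0
```

>>> step_arm --plan '[{"offset":[0,0,0],"rot":[0,0,0],"gripper":2},{"offset":[0,0,0],"rot":[0,0,0],"gripper":1.8},{"offset":[0,0,0],"rot":[0,0,0],"gripper":1.6},{"offset":[0,0,0],"rot":[0,0,0],"gripper":1.4},{"offset":[0,0,0],"rot":[0,0,0],"gripper":1},{"offset":[0,0,0],"rot":[0,0,0],"gripper":0.6},{"offset":[0,0,0],"rot":[0,0,0],"gripper":0.4},{"offset":[0,0,0],"rot":[0,0,0],"gripper":0.4}]'

```text
time_s: 8.75
eef_pos: [487.4, -421.4, 90.1]
ee_rot: [0.0, 0.839, 0.544, -0.0]
force: [-1.7, 0.3, 4.4]
grip_width: 0.16
grip_force: 20.4
```

>>> step_arm --plan '[{"offset":[0,0,0],"rot":[0,0,0],"gripper":0.3},{"offset":[0,0,0],"rot":[0,0,0],"gripper":0.3},{"offset":[0,0,0],"rot":[0,0,0],"gripper":0.3}]' --squeeze 90

```text
time_s: 9.05
eef_pos: [487.5, -421.5, 90.3]
ee_rot: [0.0, 0.839, 0.544, -0.0]
force: [-1.1, -0.0, 5.7]
grip_width: 0.154
grip_force: 88.0
```

Run:
```python
from h import *
s=sense(); print(s["eef_pos"],s["force"],s["wrist_torque"],s["grip_width"]*85.4,s["grip_force"],s["time_s"])
```

```text
[ 487.46657823 -421.46350373   90.33937026] [-1.13831817 -0.01619758  5.67232293] [0.06760797 0.27472171 0.10587054] 13.142986934852162 87.9795241355896 9.05
```

>>> step_arm --plan '[{"offset":[0,0,-0.15],"rot":[0,0,0],"gripper":0.3},{"offset":[0,0,-0.45],"rot":[0,0,0],"gripper":0.3},{"offset":[0,0,-0.9],"rot":[0,0,0],"gripper":0.3},{"offset":[0,0,-1.6],"rot":[0,0,0],"gripper":0.3},{"offset":[0,0,-2.5],"rot":[0,0,0],"gripper":0.3},{"offset":[0,0,-3.5],"rot":[0,0,0],"gripper":0.3},{"offset":[0,0,-4.5],"rot":[0,0,0],"gripper":0.3},{"offset":[0,0,-5.5],"rot":[0,0,0],"gripper":0.3},{"offset":[0,0,-6.5],"rot":[0,0,0],"gripper":0.3},{"offset":[0,0,-7.5],"rot":[0,0,0],"gripper":0.3},{"offset":[0,0,-8.4],"rot":[0,0,0],"gripper":0.3},{"offset":[0,0,-9.2],"rot":[0,0,0],"gripper":0.3}]'

```text
time_s: 10.25
eef_pos: [487.4, -421.3, 182.8]
ee_rot: [0.0, 0.839, 0.544, 0.0]
force: [-0.6, -0.6, -1.3]
grip_width: 0.145
grip_force: 87.8
```

>>> step_arm --plan '[{"offset":[0,0,-0.6],"rot":[0,0,0],"gripper":0.3},{"offset":[0,0,-1.0],"rot":[0,0,0],"gripper":0.3},{"offset":[0,0,-1.2],"rot":[0,0,0],"gripper":0.3},{"offset":[0,0,-1.2],"rot":[0,0,0],"gripper":0.3},{"offset":[0,0,-1.2],"rot":[0,0,0],"gripper":0.3}]'

```text
time_s: 10.75
eef_pos: [487.3, -421.2, 193.6]
ee_rot: [-0.0, 0.839, 0.544, -0.0]
force: [-0.4, -0.5, -2.4]
grip_width: 0.151
grip_force: 87.8
```

Run:
```python
from h import *
np.set_printoptions(precision=3,suppress=True)
s=sense(); print(s["eef_pos"],s["force"],s["wrist_torque"],s["grip_width"]*85.4,s["grip_force"],s["time_s"],s["joints"])
print(tool())
c=snap("wrist"); save(c,"w4.png",(240,0,420,160),4);
```

```text
[ 487.303 -421.245  193.56 ] [-0.41  -0.485 -2.406] [-0.119  0.01   0.008] 12.892663406042235 87.77363061904907 10.75 [-0.894  0.668  1.243 -0.     1.231 -0.473]
[[   0.409    0.913   -0.     487.303]
 [   0.913   -0.409    0.    -421.245]
 [   0.      -0.001   -1.     193.56 ]
 [   0.       0.       0.       1.   ]]
```

View pics/w4.png

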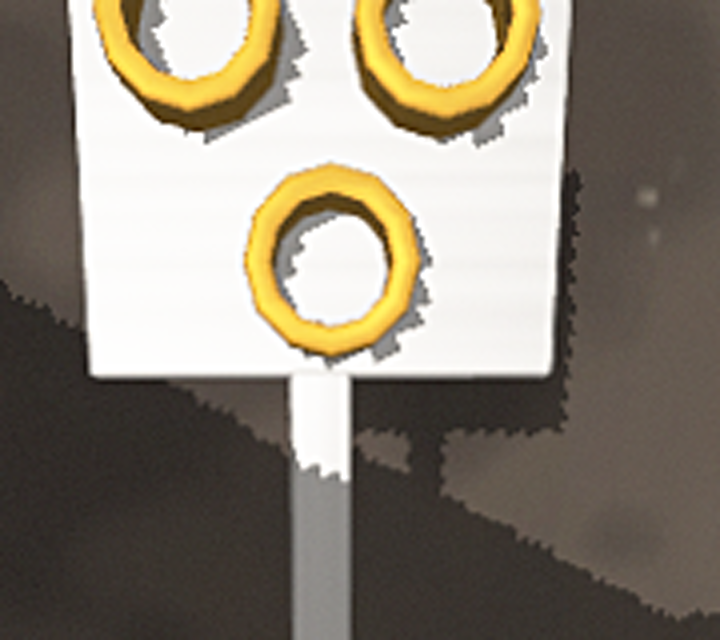

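The crop shows all three rings still on the blade, rear blade edge at crop row 375 and neck centred at x≈321.

Run:
```python
from h import *
np.set_printoptions(precision=1,suppress=True)
c=load("wrist"); T=tool(); toS=lambda p: T[:3,:3].T@(p-T[:3,3])
pts=[]
for u in range(266,374,4):
    for v in range(2,91,3):
        if c["color"][v,u].min()>225:
            pts.append(toS(atd(c,u,v)))
pts=np.array(pts); A=np.c_[pts[:,:2],np.ones(len(pts))]; s,_,_,_=np.linalg.lstsq(A,pts[:,2],rcond=None)
print(len(pts),pts.min(0),pts.max(0),"slopes deg",np.degrees(s[:2]),"z under centre",s@[112,0,1])
for q in [(92,376),(551,376),(291,376),(350,376),(293,620),(350,620)]: print(toS(atz(c,240+q[0]/4,q[1]/4,193.6-54-35+3)))
d=np.array([np.cos(np.radians(-116.8)),np.sin(np.radians(-116.8))]); print("target grip", np.array([634.5,-37.6])+(48+112)*d)
```

```text
536 [ 88.8 -28.1  85.3] [127.9  25.3  87.7] slopes deg [ 0.3 -0. ] z under centre 86.78723690268782
[ 86.4 -29.7  86. ]
[86.4 29.3 85.9]
[86.3 -4.1 86. ]
[86.4  3.5 85.9]
[54.8 -4.  85.9]
[54.8  3.8 85.9]
target grip [ 562.4 -180.4]
```

>>> step_arm --plan '[{"offset":[0.2,-0.02,0],"rot":[0,0,0.1],"gripper":0.3},{"offset":[0.6,-0.07,0],"rot":[0,0,0.3],"gripper":0.3},{"offset":[1.2,-0.14,0],"rot":[0,0,0.6],"gripper":0.3},{"offset":[2.0,-0.24,0],"rot":[0,0,0.9],"gripper":0.3},{"offset":[3.0,-0.36,0],"rot":[0,0,1.2],"gripper":0.3},{"offset":[4.2,-0.5,0],"rot":[0,0,1.5],"gripper":0.3},{"offset":[5.4,-0.65,0],"rot":[0,0,1.8],"gripper":0.3},{"offset":[6.6,-0.8,0],"rot":[0,0,2.1],"gripper":0.3},{"offset":[7.8,-0.94,0],"rot":[0,0,2.4],"gripper":0.3},{"offset":[9.0,-1.08,0],"rot":[0,0,2.6],"gripper":0.3},{"offset":[10.2,-1.22,0],"rot":[0,0,2.7],"gripper":0.3},{"offset":[11.3,-1.36,0],"rot":[0,0,2.7],"gripper":0.3}]'

```text
time_s: 12.0
eef_pos: [521.5, -311.6, 193.9]
ee_rot: [-0.0, 0.852, 0.524, 0.0]
force: [-0.6, 0.2, -0.9]
grip_width: 0.148
grip_force: 87.8
```

```bash
cat > go.py <<'E'
from h import *
np.set_printoptions(precision=2,suppress=True)
T=tool(); s=sense(); print(s["eef_pos"],s["force"],s["time_s"],"yaw",np.degrees(np.arctan2(T[1,0],T[0,0])),"tilt",np.degrees(np.arccos(-T[2,2])))
d=np.array([np.cos(np.radians(-116.8)),np.sin(np.radians(-116.8))])
A=np.array([634.5,-37.3]); B=T[:2,3]+112.4*T[:2,0]; r=B-A
print("blade: from axis",r@d,"lateral(carousel y)",r@np.array([d[1],-d[0]]))
g=np.append(A+160.4*d,s["eef_pos"][2]); print("delta tool",T[:3,:3].T@(g-T[:3,3]))
E
python3 go.py
```

```text
[ 521.47 -311.6   193.93] [-0.56  0.25 -0.9 ] 12.0 yaw 63.17997585813064 tilt 0.0007129618297918232
blade: from axis 183.39799552547174 lateral(carousel y) -22.829810268629412
delta tool [135.39 -22.84   0.  ]
```

>>> step_arm --plan '[{"offset":[1.1,-0.2,0],"rot":[0,0,0],"gripper":0.3},{"offset":[2.3,-0.4,0],"rot":[0,0,0],"gripper":0.3},{"offset":[3.5,-0.6,0],"rot":[0,0,0],"gripper":0.3},{"offset":[4.7,-0.8,0],"rot":[0,0,0],"gripper":0.3},{"offset":[5.9,-1.0,0],"rot":[0,0,0],"gripper":0.3},{"offset":[7.1,-1.2,0],"rot":[0,0,0],"gripper":0.3},{"offset":[8.3,-1.45,0],"rot":[0,0,0],"gripper":0.3},{"offset":[9.4,-1.65,0],"rot":[0,0,0],"gripper":0.3},{"offset":[10.4,-1.85,0],"rot":[0,0,0],"gripper":0.3},{"offset":[11.2,-2.0,0],"rot":[0,0,0],"gripper":0.3},{"offset":[11.8,-2.15,0],"rot":[0,0,0],"gripper":0.3},{"offset":[12.2,-2.25,0],"rot":[0,0,0],"gripper":0.3}]'

```text
time_s: 13.2
eef_pos: [556.3, -193.1, 193.9]
ee_rot: [0.0, 0.852, 0.524, -0.0]
force: [0.2, -0.4, -2.5]
grip_width: 0.144
grip_force: 87.8
```

>>> step_arm --plan '[{"offset":[0.3,0,0],"rot":[0,0,0],"gripper":0.3},{"offset":[0.5,0,0],"rot":[0,0,0],"gripper":0.3},{"offset":[0.6,0,0],"rot":[0,0,0],"gripper":0.3},{"offset":[0.6,0,0],"rot":[0,0,0],"gripper":0.3},{"offset":[0.6,0,0],"rot":[0,0,0],"gripper":0.3}]'

```text
time_s: 13.7
eef_pos: [558.8, -188.4, 193.9]
ee_rot: [0.0, 0.852, 0.524, -0.0]
force: [0.2, 1.0, -1.8]
grip_width: 0.148
grip_force: 87.8
```

```bash
python3 go.py
python3 - <<'E'
from h import *
c=snap("wrist"); save(c,"w5.png",(220,0,440,165),3.6)
E
```

```text
[ 558.8  -188.44  193.93] [ 0.21  0.97 -1.77] 13.7 yaw 63.160301197728984 tilt 0.0038472722059813493
blade: from axis 56.63640260978315 lateral(carousel y) -0.659437521739259
delta tool [ 8.64 -0.59 -0.  ]
```

View pics/w5.png

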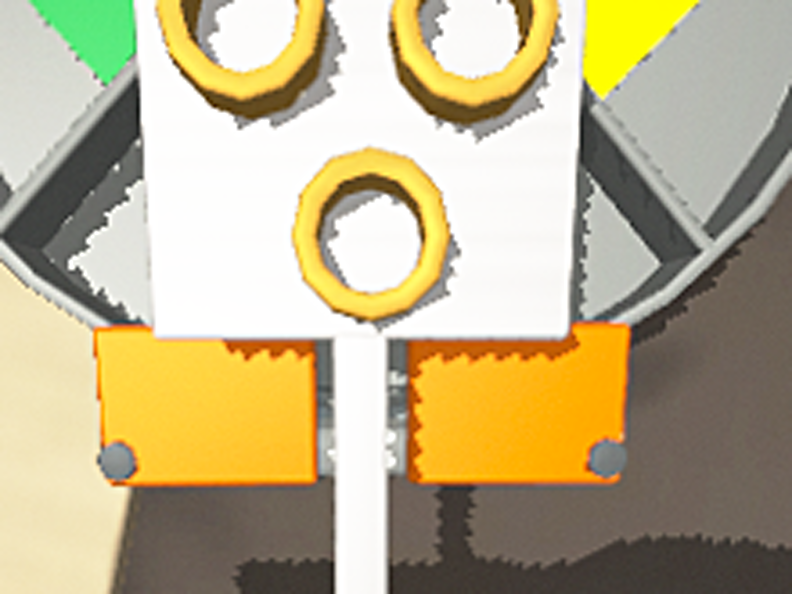

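Crop: slot edges at x = 315 and 408, neck at 334–388, plate scraping edge at row 328 and outer edge at row 484. All three rings are in place.

Run:
```python
from h import *
np.set_printoptions(precision=1,suppress=True)
c=load("wrist"); T=tool()
P=lambda u,v,z: T[:3,:3].T@(atz(c,220+u/3.6,v/3.6,z)-T[:3,3])
print("neck",P(334,420,107),P(388,420,107),"rear",P(156,338,107),P(573,338,107))
for q in [(315,400),(408,400),(316,483),(410,483),(96,328),(630,324),(112,484),(618,484)]: print(q,P(*q,77))
```

```text
neck [75.  -4.2 86.9] [75.   3.7 86.9] rear [ 86.4 -29.7  86.9] [86.5 30.2 86.9]
(315, 400) [ 76.8  -8.2 116.9]
(408, 400) [ 76.8   8.  116.9]
(316, 483) [ 62.6  -8.2 116.9]
(410, 483) [ 62.6   8.6 116.9]
(96, 328) [ 88.7 -45.4 116.9]
(630, 324) [ 89.3  45.7 116.9]
(112, 484) [ 62.4 -44.6 116.9]
(618, 484) [ 62.5  45.7 116.9]
```

>>> step_arm --plan '[{"offset":[0.3,0.03,0],"rot":[0,0,0],"gripper":0.3},{"offset":[0.6,0.03,0],"rot":[0,0,0],"gripper":0.3},{"offset":[0.86,0.03,0],"rot":[0,0,0],"gripper":0.3},{"offset":[0.86,0.03,0.2],"rot":[0,0,0],"gripper":0.3},{"offset":[0.86,0.03,0.6],"rot":[0,0,0],"gripper":0.3},{"offset":[0.86,0.03,1.1],"rot":[0,0,0],"gripper":0.3},{"offset":[0.86,0.03,1.6],"rot":[0,0,0],"gripper":0.3},{"offset":[0.86,0.03,2.1],"rot":[0,0,0],"gripper":0.3},{"offset":[0.86,0.03,2.6],"rot":[0,0,0],"gripper":0.3},{"offset":[0.86,0.03,3.1],"rot":[0,0,0],"gripper":0.3},{"offset":[0.86,0.03,3.5],"rot":[0,0,0],"gripper":0.3},{"offset":[0.86,0.03,3.8],"rot":[0,0,0],"gripper":0.3}]'

```text
time_s: 14.95
eef_pos: [563.0, -180.7, 155.5]
ee_rot: [-0.0, 0.852, 0.524, -0.0]
force: [0.4, 0.7, -1.9]
grip_width: 0.144
grip_force: 87.8
```

>>> step_arm --plan '[{"offset":[0,0,0.15],"rot":[0,0,0],"gripper":0.3},{"offset":[0,0,0.25],"rot":[0,0,0],"gripper":0.3},{"offset":[0,0,0.25],"rot":[0,0,0],"gripper":0.3},{"offset":[0,0,0.25],"rot":[0,0,0],"gripper":0.3}]'

```text
time_s: 15.35
eef_pos: [563.0, -180.7, 153.6]
ee_rot: [0.0, 0.852, 0.524, 0.0]
force: [-0.6, -0.7, -2.0]
grip_width: 0.148
grip_force: 87.8
```

```bash
python3 go.py
python3 - <<'E'
from h import *
c=snap("wrist"); save(c,"w6.png",(220,0,440,165),3.6)
E
```

```text
[ 563.04 -180.75  153.57] [-0.55 -0.74 -2.05] 15.35 yaw 63.17168346664279 tilt 0.01336937827238552
blade: from axis 47.85910158669628 lateral(carousel y) -0.9476975614337743
delta tool [-0.14 -0.89 -0.  ]
```

>>> step_arm --plan '[{"offset":[0,0,0.1],"rot":[0,0,0],"gripper":0.3},{"offset":[0,0,0.15],"rot":[0,0,0],"gripper":0.3},{"offset":[0,0,0.2],"rot":[0,0,0],"gripper":0.3},{"offset":[0,0,0.2],"rot":[0,0,0],"gripper":0.3}]'

```text
time_s: 15.8
eef_pos: [563.1, -180.9, 152.1]
ee_rot: [0.0, 0.852, 0.524, 0.0]
force: [-2.3, -0.5, 5.1]
grip_width: 0.143
grip_force: 88.9
```

>>> step_arm --plan '[{"offset":[-0.2,0,0],"rot":[0,0,0],"gripper":0.3},{"offset":[-0.5,0,0],"rot":[0,0,0],"gripper":0.3},{"offset":[-0.8,0,0],"rot":[0,0,0],"gripper":0.3},{"offset":[-1.1,0,0],"rot":[0,0,0],"gripper":0.3},{"offset":[-1.4,0,0],"rot":[0,0,0],"gripper":0.3},{"offset":[-1.7,0,0],"rot":[0,0,0],"gripper":0.3}]'

```text
time_s: 16.4
eef_pos: [555.3, -196.1, 151.5]
ee_rot: [0.0, 0.852, 0.524, 0.0]
force: [2.2, 3.2, 5.2]
grip_width: 0.142
grip_force: 88.8
```

```bash
python3 go.py
python3 - <<'E'
from h import *
s=sense(); print(s["wrist_torque"],s["grip_width"]*85.4)
T=tool(); c=snap("wrist"); np.set_printoptions(precision=1,suppress=True)
# blade pitch + brass blobs
hsv=cv2.cvtColor(c["color"],cv2.COLOR_RGB2HSV); m=cv2.inRange(hsv,(18,90,60),(28,255,255))
n,l,st,ce=cv2.connectedComponentsWithStats(m)
for i in range(1,n):
    if st[i,4]>80: print(st[i], T[:3,:3].T@(atz(c,*ce[i],75)-T[:3,3]))
E
```

```text
[ 555.29 -196.06  151.51] [2.21 3.24 5.23] 16.4 yaw 63.1682018738423 tilt 0.018691626567226862
blade: from axis 65.02306530092063 lateral(carousel y) -0.940139468504672
delta tool [17.02 -0.89  0.  ]
[ 1.00548622 -0.4700782  -0.01337839] 12.15855029650491
[263   0  48  31 711] [119.5 -14.8  76.5]
[328   0  48  33 708] [119.   13.4  76.5]
[298  27  44  51 988] [105.4  -1.   76.5]
[ 222   69   80   57 4221] [ 85.3 -27.6  76.5]
[ 337   68   80   58 4189] [85.6 26.  76.5]
[301 183  38  19 618] [36.5 -0.4 76.5]
[ 74 250  32  39 328] [ -13.5 -139.8   76.5]
[ 97 290  18  46 139] [ -40.9 -134.6   76.5]
```

>>> step_arm --plan '[{"offset":[-0.4,0,0],"rot":[0,0,0],"gripper":0.3},{"offset":[-0.8,0,0],"rot":[0,0,0],"gripper":0.3},{"offset":[-1.2,0,0],"rot":[0,0,0],"gripper":0.3},{"offset":[-1.6,0,0],"rot":[0,0,0],"gripper":0.3},{"offset":[-2.0,0,0],"rot":[0,0,0],"gripper":0.3},{"offset":[-2.3,0,0],"rot":[0,0,0],"gripper":0.3},{"offset":[-2.6,0,0],"rot":[0,0,0],"gripper":0.3},{"offset":[-2.9,0,0],"rot":[0,0,0],"gripper":0.3},{"offset":[-3.2,0,0],"rot":[0,0,0],"gripper":0.3}]'

```text
time_s: 17.35
eef_pos: [540.7, -224.6, 151.3]
ee_rot: [-0.0, 0.852, 0.524, -0.0]
force: [1.5, 2.6, 2.8]
grip_width: 0.151
grip_force: 88.5
```

```bash
cat > rings.py <<'E'
from h import *
s=sense(); print(s["wrist_torque"],s["grip_width"]*85.4)
T=tool(); c=snap("wrist"); np.set_printoptions(precision=1,suppress=True)
hsv=cv2.cvtColor(c["color"],cv2.COLOR_RGB2HSV); m=cv2.inRange(hsv,(18,90,60),(28,255,255))
n,l,st,ce=cv2.connectedComponentsWithStats(m)
for i in range(1,n):
    if st[i,4]>80:
        ys,xs=np.nonzero(l==i); z=np.median([atd(c,x,y)[2] for x,y in zip(xs[::7],ys[::7]) if 0<x<639 and 0<y<399])
        p=atz(c,*ce[i],z); r=p[:2]-[634.5,-37.3]; print(st[i],p,"from axis",np.linalg.norm(r),np.degrees(np.arctan2(r[1],r[0])))
E
python3 go.py; python3 rings.py
```

```text
[ 540.7  -224.6   151.32] [1.5  2.63 2.75] 17.35 yaw 63.17798147124076 tilt 0.018545810696544797
blade: from axis 97.0717883230443 lateral(carousel y) -0.7698487250201186
delta tool [49.07 -0.75 -0.  ]
[ 0.89796502 -0.43541852 -0.05215529] 12.917924645587165
[ 215    0   86   55 4262] [ 568.6 -109.9   77.8] from axis 98.06511209071901 -132.2216367387703
[ 339    0   85   54 4169] [ 615.4 -133.3   77.8] from axis 97.91441907329788 -101.25245344636534
[301 183  38  19 624] [ 560.7 -184.   102.2] from axis 164.19655657679868 -116.72064275787275
[ 63 206  43  76 573] [ 364.2 -161.7   26. ] from axis 297.567180554018 -155.28520520351037
[ 74 278  30  35 227] [ 340.3 -201.    25.9] from axis 336.6477866908185 -150.90010971473876
```

Rings are out of the wrist view at the front edge. Continuing the draw until the blade is clear.

>>> step_arm --plan '[{"offset":[-0.3,0,0],"rot":[0,0,0],"gripper":0.3},{"offset":[-0.6,0,0],"rot":[0,0,0],"gripper":0.3},{"offset":[-0.9,0,0],"rot":[0,0,0],"gripper":0.3},{"offset":[-1.2,0,0],"rot":[0,0,0],"gripper":0.3},{"offset":[-1.5,0,0],"rot":[0,0,0],"gripper":0.3},{"offset":[-1.8,0,0],"rot":[0,0,0],"gripper":0.3},{"offset":[-2.2,0,0],"rot":[0,0,0],"gripper":0.3},{"offset":[-2.6,0,0],"rot":[0,0,0],"gripper":0.3},{"offset":[-3.1,0,0],"rot":[0,0,0],"gripper":0.3},{"offset":[-3.6,0,0],"rot":[0,0,0],"gripper":0.3},{"offset":[-4.3,0,0],"rot":[0,0,0],"gripper":0.3},{"offset":[-5.0,0,0],"rot":[0,0,0],"gripper":0.3}]'

```text
time_s: 18.6
eef_pos: [517.8, -269.7, 151.1]
ee_rot: [-0.0, 0.852, 0.524, -0.0]
force: [-0.2, -0.4, -1.2]
grip_width: 0.144
grip_force: 87.9
```

```bash
python3 go.py
cat > rside.py <<'E'
from h import *
np.set_printoptions(precision=1,suppress=True)
for name in ["side","top"]:
    c=snap(name)
    hsv=cv2.cvtColor(c["color"],cv2.COLOR_RGB2HSV); m=cv2.inRange(hsv,(15,110,70),(28,255,255))
    n,l,st,ce=cv2.connectedComponentsWithStats(m)
    for i in range(1,n):
        if st[i,4]<4: continue
        ys,xs=np.nonzero(l==i); z=np.median([atd(c,x,y)[2] for x,y in zip(xs,ys)])
        p=atz(c,*ce[i],z); r=p[:2]-[634.5,-37.3+(-5 if name=="top" else 0)]
        if np.linalg.norm(r)<230: print(name,st[i],p,"r",np.linalg.norm(r),"ang",np.degrees(np.arctan2(r[1],r[0])))
E
python3 rside.py
```

```text
[ 517.78 -269.71  151.1 ] [-0.23 -0.44 -1.22] 18.6 yaw 63.18060684462995 tilt 0.05145904979014797
blade: from axis 147.67460917346233 lateral(carousel y) -0.6499991483051538
delta tool [99.67 -0.65 -0.05]
side [309 214   8   7  42] [ 536.6 -230.    97.9] r 216.1917318740599 ang -116.93619407905008
side [259 252  21  13 154] [ 616.  -131.7   76.3] r 96.23927352120954 ang -101.06676572502644
side [283 261  20  14 160] [ 569.1 -108.2   76.2] r 96.43087736451047 ang -132.68306582342203
side [260 282   5   6  15] [626.7 -90.   45.6] r 53.28832446782261 ang -98.45460067078535
side [267 282  17  15 120] [603.8 -81.7  43.4] r 53.965639718923455 ang -124.62864541734149
side [245 287   5  16  31] [655.6 -66.9  35.9] r 36.36977808308501 ang -54.5873712747268
top [223 136  16  19  55] [662.4 -45.5  34.9] r 28.099052168743665 ang -6.493426230007697
top [256 153  16  18 157] [ 617.  -134.6   77.3] r 93.90747501520391 ang -100.72325268494109
top [244 155   8   6  16] [637.8 -87.6  43.6] r 45.384510260495894 ang -85.81413900475147
top [250 158   3   5   6] [630.  -98.8  41.3] r 56.696671615818836 ang -94.5464562525178
top [244 163   7   8  17] [614.4 -87.7  43.9] r 49.62313539037695 ang -113.92177904605519
top [247 167   6   6  12] [605.5 -97.   42.6] r 61.91448092944569 ang -117.93159172460766
top [236 170   7   8  16] [599.1 -69.1  42.4] r 44.41613081348017 ang -142.93733223263536
top [240 172   6   7  14] [592.1 -80.   42.2] r 56.70391378562391 ang -138.39109077648033
top [246 173  16  17 156] [ 570.7 -110.5   76.9] r 93.44993272160588 ang -133.08968519966766
```

All three rings lie in the red bay: they show at z≈43 and all fall within the red bay's sector. Next I'll return the shovel to its free spot.

>>> step_arm --plan '[{"offset":[-1,0.28,0],"rot":[0,0,0],"gripper":0.3},{"offset":[-3,0.83,0],"rot":[0,0,0],"gripper":0.3},{"offset":[-5.5,1.5,0],"rot":[0,0,0],"gripper":0.3},{"offset":[-8,2.2,0],"rot":[0,0,0],"gripper":0.3},{"offset":[-10.5,2.9,0],"rot":[0,0,0],"gripper":0.3},{"offset":[-13,3.6,1],"rot":[0,0,0],"gripper":0.3},{"offset":[-14.4,4,2],"rot":[0,0,0],"gripper":0.3},{"offset":[-14.9,4.1,3],"rot":[0,0,0],"gripper":0.3},{"offset":[-14.9,4.1,4],"rot":[0,0,0],"gripper":0.3},{"offset":[-14.9,4.1,5],"rot":[0,0,0],"gripper":0.3},{"offset":[-14.9,4.1,5.5],"rot":[0,0,0],"gripper":0.3},{"offset":[-14.9,4.1,5.7],"rot":[0,0,0],"gripper":0.3}]'

```text
time_s: 19.9
eef_pos: [487.9, -419.7, 93.8]
ee_rot: [-0.0, 0.852, 0.524, -0.0]
force: [-0.4, -0.5, -1.7]
grip_width: 0.148
grip_force: 87.9
```

>>> step_arm --plan '[{"offset":[0,0,0.15],"rot":[0,0,0],"gripper":0.3},{"offset":[0,0,0.3],"rot":[0,0,0],"gripper":0.3},{"offset":[0,0,0.4],"rot":[0,0,0],"gripper":0.3},{"offset":[0,0,0.4],"rot":[0,0,0],"gripper":0.3},{"offset":[0,0,0.4],"rot":[0,0,0],"gripper":0.3}]'

```text
time_s: 20.4
eef_pos: [487.7, -420.6, 90.6]
ee_rot: [0.0, 0.852, 0.524, -0.0]
force: [-0.6, -0.2, -1.8]
grip_width: 0.147
grip_force: 87.9
```

>>> step_arm --plan '[{"offset":[0,0,0.05],"rot":[0,0,0],"gripper":0.3},{"offset":[0,0,0.1],"rot":[0,0,0],"gripper":0.3},{"offset":[0,0,0.1],"rot":[0,0,0],"gripper":0.3},{"offset":[0,0,0.1],"rot":[0,0,0],"gripper":0.3}]'

```text
time_s: 20.8
eef_pos: [487.7, -420.6, 90.3]
ee_rot: [0.0, 0.852, 0.524, -0.0]
force: [-0.7, 2.5, 6.1]
grip_width: 0.146
grip_force: 89.1
```

>>> step_arm --plan '[{"offset":[0,0,0.05],"rot":[0,0,0],"gripper":0.6},{"offset":[0,0,0.05],"rot":[0,0,0],"gripper":1.3},{"offset":[0,0,0.05],"rot":[0,0,0],"gripper":1.8},{"offset":[0,0,0.05],"rot":[0,0,0],"gripper":2.5},{"offset":[0,0,0.05],"rot":[0,0,0],"gripper":3.5},{"offset":[0,0,0.05],"rot":[0,0,0],"gripper":4.5},{"offset":[0,0,0.05],"rot":[0,0,0],"gripper":5},{"offset":[0,0,0.05],"rot":[0,0,0],"gripper":5},{"offset":[0,0,-2],"rot":[0,0,0],"gripper":5},{"offset":[0,0,-5],"rot":[0,0,0],"gripper":5},{"offset":[0,0,-9],"rot":[0,0,0],"gripper":5},{"offset":[0,0,-13],"rot":[0,0,0],"gripper":5}]' --squeeze 20

```text
time_s: 22.0
eef_pos: [487.5, -420.3, 220.7]
ee_rot: [-0.0, 0.852, 0.524, -0.0]
force: [-0.6, 0.4, 1.0]
grip_width: 0.582
grip_force: 0.0
```

>>> step_arm --plan '[{"offset":[0,0,-2],"rot":[0,0,0],"gripper":5},{"offset":[0,0,-3],"rot":[0,0,0],"gripper":5},{"offset":[0,0,-3],"rot":[0,0,0],"gripper":5},{"offset":[0,0,-3],"rot":[0,0,0],"gripper":5}]'

```text
time_s: 22.4
eef_pos: [487.4, -420.3, 247.8]
ee_rot: [-0.001, 0.852, 0.524, -0.0]
force: [0.4, -0.4, -0.2]
grip_width: 0.585
grip_force: 0.0
```

```bash
python3 rside.py
python3 - <<'E'
from h import *
np.set_printoptions(precision=1,suppress=True)
s=sense(); print(s["eef_pos"],s["force"],s["grip_width"],s["time_s"])
c=snap("wrist"); im=c["color"].astype(int)
# blade top and handle heights
m=((im.min(2)>225)).astype(np.uint8); n,l,st,ce=cv2.connectedComponentsWithStats(m)
for i in range(1,n):
    if st[i,4]>1500: print("white",st[i],atd(c,*ce[i]))
P=[]
for u in range(297,346,3):
    for v in range(45,110,3):
        p=atd(c,u,v)
        if im[v,u].min()>225: P.append(p)
P=np.array(P); 
if len(P)>5: print(len(P),P.min(0),P.max(0))
t=load("side"); hsv=cv2.cvtColor(t["color"],cv2.COLOR_RGB2HSV); yy=np.s_[260:360,190:320]
for nm,lo,hi in [("yellow",(28,120,80),(33,255,255)),("green",(50,120,60),(75,255,255)),("blue",(100,120,60),(125,255,255))]:
    mm=cv2.inRange(hsv,lo,hi)[yy]; ys,xs=np.nonzero(mm)
    if len(xs): p=atz(t,xs.mean()+190,ys.mean()+260,34); r=p[:2]-[634.5,-37.3]; print(nm,len(xs),np.linalg.norm(r),np.degrees(np.arctan2(r[1],r[0])))
E
```

```text
side [260 252  20  13 150] [ 616.  -131.9   76.2] r 96.43715980221454 ang -101.08550479146228
side [283 261  19  14 156] [ 569.3 -108.1   76.5] r 96.21892714984182 ang -132.64627764064818
side [260 282   5   6  15] [626.8 -90.9  45.4] r 54.13531378923592 ang -98.2156395167266
side [267 282  17  15 121] [603.8 -81.5  43.6] r 53.809428186015126 ang -124.81538208294127
side [244 287   6  16  32] [655.8 -67.1  35.4] r 36.61880703117543 ang -54.49769445914613
top [223 136  16  19  55] [662.4 -45.5  35.1] r 28.041823988473535 ang -6.6087173299102755
top [256 153  16  18 157] [ 617.1 -134.5   76.9] r 93.83000319932445 ang -100.66894784601908
top [244 155   8   6  16] [637.8 -87.6  43.7] r 45.395235147221015 ang -85.8366586059049
top [250 158   3   5   6] [629.7 -99.   42.3] r 56.90051487743555 ang -94.79968506123544
top [244 163   7   8  18] [613.9 -87.5  44.8] r 49.677069393513804 ang -114.48386522849002
top [247 167   6   6  12] [605.4 -97.1  43.1] r 62.045953177862124 ang -117.98808151910279
top [236 170   7   8  16] [598.9 -69.2  43.1] r 44.634183423971436 ang -142.9153429428206
top [240 172   6   7  14] [592.3 -79.8  41.3] r 56.455959142968695 ang -138.38811930851546
top [246 173  16  17 163] [ 570.2 -111.1   76.5] r 94.17130106585573 ang -133.1013420405762
[ 487.4 -420.3  247.6] [ 0.3  0.1 -0.3] 0.5815945167133454 22.5
white [ 419   17   73   80 1501] [ 660.2 -369.1    0.4]
white [ 291   42   61   75 3386] [ 537.6 -320.6    3.9]
318 [ 504.9 -354.1    2.4] [ 569.6 -288.9    4.6]
yellow 366 53.8361503051966 -32.07997765873431
green 691 45.37705984598108 151.21754041654225
blue 785 44.81389351586372 62.9379693601223
```

```bash
python3 -c "
from rig import *
print(finish_job())"
```

```text
the job is handed in; nothing more can be done
None
```

The job is handed in after about 22.5 s of the 72 s: last measurements showed all three blanks in the red bay, the bay squarely behind the scraper, and the shovel released flat on the bench; I saw no contact with the jar, tape or pliers but did not re-measure them, and the hand-in returned no verdict.

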